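Shut the fuse caps and hold the test slide at its mark

ROBOT

A 7-joint arm with a two-finger parallel gripper is mounted at the origin on the work surface. World frame = base frame: x ahead of the robot, y to its left, z up, the work surface at z = 0. Lengths are in m, angles in rad, forces in N, time in s.
With the tool pointing down it reaches from about 0.375 to 0.925 m from the base axis. Payload 3.1 kg.
Tool frame: the origin (TCP) lies between the finger pads; the fingertips stand 19 mm ahead of it and the grasp point (between the pads) is the TCP; z points along the fingers, y is the line along which they close (so a half turn about z gives the same grasp; the last joint's range is limited). The gripper opens to 85 mm and grips with 20 to 120 N. Pads are 22 mm wide; open, the fingers measure 114 mm over their backs; the gripper's body (76 mm by 85 mm) begins 54 mm behind the grasp point. The pads swing forward as they close: fully open they stand 13 mm farther back than shut.
Start: joints at [-1.339, 0.383, 0.044, 1.598, -0.018, 1.161, -0.05], TCP at [0.21, 0.615, 0.25] pointing down, gripper open.
Joint ranges: [-2.61, 2.61], [-0.41, 2.15], [-1.48, 1.57], [0, 2.5], [-1.57, 4.71], [0.05, 1.97], [-2.85, 2.85]. Speed limits (rad/s): [2.79, 2.79, 3.14, 3.14, 3.14, 3.14, 3.14].

INTERFACE

Orientations are given as a unit quaternion [x, y, z, w].
In Python, from bench import move_ptp, movel, move_j, move_gripper, pause, inverse_kinematics, read_camera, camera_params, MotionError, sign_off, look_for, tip_of, read_time_s, read_qpos, read_joint_vel, read_effort, read_eef_pos, read_tcp_rot, read_ft_force, read_ft_torque, read_finger_gap, read_grasp_force gives the robot as it stands. Calls block until the motion is done:
- move_ptp(position, orientation): joint-space move of the TCP to a pose.
- movel(position, orientation=None, speed=0.15): straight line of the TCP; orientation=None keeps the orientation; speed is the mean speed in m/s.
- move_j(angles): joint-space move.
- move_gripper(opening, effort=None): finger opening in m; effort is the grip in N (None keeps the last); returns when the fingers have stopped.
- pause(seconds).
- inverse_kinematics(position, orientation): joint angles nearest the present ones, or None.
- read_camera(name): name is "side" or "top"; returns the picture (420x560x3 uint8, red, green, blue); there is no depth.
- camera_params(name): a dict with "K" (3x3 intrinsics, pixels), "camera_from_world" (4x4, takes a point from world to camera coordinates). Camera axes: x right, y down, z forward; pixel columns grow to the right and rows downward; lengths in m; the calibration is good to about 2 mm. A picture is of the moment at which its call begins. camera_params takes no time and is no camera call.
A pose or a line that the arm cannot do raises MotionError and nothing moves.
- sign_off(): hands the job in; it is judged then, once.
Trained networks look in the newest picture that a camera, given by its name, has taken for a name from the list of things; names that differ only in an ending like _2 or _b are one class to them, and where a whole thing is asked for, a point or a joint stands for the part that bears it (a point fixed in the world has none). Each returns a list of dicts, best first, with "confidence" (0 to 1); they miss things now and then, are a little off and sometimes report something else, mostly with a low value. They report only what shows in the picture. A call takes as long as a camera call. They do not tell look-alikes from the thing itself.
- look_for(camera, name): "at" ([column, row] in pixels, amid what is visible of it).
- tip_of(camera, name): "at" ([column, row] in pixels: a listed point, or the origin of a listed thing).
Readings, each from a call of its own:
- read_time_s(): time.
- read_qpos(): joint angles.
- read_joint_vel(): joint speeds.
- read_effort(): joint torques, N m.
- read_eef_pos(): TCP position.
- read_tcp_rot(): TCP orientation.
- read_ft_force(): force on the tool from outside, world axes, zero at the start.
- read_ft_torque(): the same for the moment, N m.
- read_finger_gap(): finger opening in m.
- read_grasp_force(): force on a finger pad.
Only numpy, scipy, OpenCV 4.12 (cv2) and the standard library are available. Lean on these libraries where they do the work, as an engineer would, in place of code of your own. Each camera call takes 0.05 s, during which the arm holds its last target. There are 200 camera calls.

TASK

The fused power box is due for its load test. First press fully shut the two fuse-tube caps that stand open, so that all four tubes are closed; then pull the upright handle of the spring-return test slide out until its pointer stands opposite the middle of the small index block, and finish while still holding it there with the gripper. Leave the other things on the table where they are.

Things in the scene. Friction and masses are not known exactly. Their poses are not given: they have to be found in the camera images.
- box: Fused power box: open-topped white sheet-metal tray 220 x 270 x 48 mm (3 mm walls), its cover lying flat behind it, fixed to the table. Origin: centre of its underside, on the table. Its +x axis points from the row of fuse tubes to the back (cover) side. The four tubes stand in a row along its y axis, 60 mm on the -x side of its origin, 56 mm apart; which tube stands at which place varies. The low fittings elsewhere in it stay below 40 mm.
- tube_a_mouth (a point): Centre of the mouth of a fixed upright grey fuse tube, 26 mm in diameter, mouth 65 mm above the table. Its axes are parallel to those of the box. The cap's hinge line runs along y, 17 mm to +x of this point at mouth height. All four tubes look the same.
- cap_a (a joint): Hinge of the black cap of tube a, rad: 0 = fully shut, grows as the cap swings up and back towards the box's +x, at most 2.0 (leaning back). The cap is a 28 mm disc, 6 mm thick (top 71 mm above the table when shut), with a 12 mm wide thumb lip reaching to 41 mm from the hinge. It stays where it is left; under 1 N at the lip moves it. It does not latch. Two caps start shut and two stand open at about 1.1 to 1.9.
- tube_b_mouth (a point): Centre of the mouth of a fixed upright grey fuse tube, 26 mm in diameter, mouth 65 mm above the table. Its axes are parallel to those of the box. The cap's hinge line runs along y, 17 mm to +x of this point at mouth height. All four tubes look the same.
- cap_b (a joint): Hinge of the black cap of tube b, rad: 0 = fully shut, grows as the cap swings up and back towards the box's +x, at most 2.0 (leaning back). The cap is a 28 mm disc, 6 mm thick (top 71 mm above the table when shut), with a 12 mm wide thumb lip reaching to 41 mm from the hinge. It stays where it is left; under 1 N at the lip moves it. It does not latch. Two caps start shut and two stand open at about 1.1 to 1.9.
- tube_c_mouth (a point): Centre of the mouth of a fixed upright grey fuse tube, 26 mm in diameter, mouth 65 mm above the table. Its axes are parallel to those of the box. The cap's hinge line runs along y, 17 mm to +x of this point at mouth height. All four tubes look the same.
- cap_c (a joint): Hinge of the black cap of tube c, rad: 0 = fully shut, grows as the cap swings up and back towards the box's +x, at most 2.0 (leaning back). The cap is a 28 mm disc, 6 mm thick (top 71 mm above the table when shut), with a 12 mm wide thumb lip reaching to 41 mm from the hinge. It stays where it is left; under 1 N at the lip moves it. It does not latch. Two caps start shut and two stand open at about 1.1 to 1.9.
- tube_d_mouth (a point): Centre of the mouth of a fixed upright grey fuse tube, 26 mm in diameter, mouth 65 mm above the table. Its axes are parallel to those of the box. The cap's hinge line runs along y, 17 mm to +x of this point at mouth height. All four tubes look the same.
- cap_d (a joint): Hinge of the black cap of tube d, rad: 0 = fully shut, grows as the cap swings up and back towards the box's +x, at most 2.0 (leaning back). The cap is a 28 mm disc, 6 mm thick (top 71 mm above the table when shut), with a 12 mm wide thumb lip reaching to 41 mm from the hinge. It stays where it is left; under 1 N at the lip moves it. It does not latch. Two caps start shut and two stand open at about 1.1 to 1.9.
- handle (a joint): Pull of the spring-return test slide, m: 0 = spring home, grows as the handle is pulled out, hard stop at 0.070. The spring pulls back with 3.6 N at home plus 1.2 N per 10 mm.
- handle_grip (a point): Point to grip on the upright black handle of the slide, on its middle, 62 mm above the table. The handle is a plate 12 mm thick (along x), 36 mm wide (along y), from 26 to 80 mm above the table, free on both faces (the spring box behind it, starting 38 mm behind at rest, is only 38 mm high). Pulling it out moves it along this point's -x axis (towards the robot).
- pointer (a point): Tip of the slide's pointer, a 3 mm thick blade at the handle's +y foot, 16 mm above the table; x along the slide as for the handle. It moves with the handle.
- index_mark (a point): The mark: the face, turned to the pointer, of a small brass index block (10 mm along the slide, 14 mm wide, 16 mm high, dark line on top at its middle) on the slide's base plate, 16 mm above the table. Its axes are parallel to those of the handle. It sits 30 to 58 mm ahead (-x) of the pointer at rest and 3 mm beside the pointer's path. The slide is at the mark when the pointer's tip has no x offset from this point.
- meter: Orange and black hand meter 150 x 78 x 36 mm, a bystander; origin under its centre.
- driver: Screwdriver 190 mm long lying down, a bystander; origin under its centre.
- tape: Roll of black tape, 68 mm across, 18 mm high, a bystander; origin under its centre.
- spray: Upright metal can, 52 mm across, 150 mm high, a bystander; origin under its centre.
- dish: Small steel dish 80 mm across, 28 mm high, a bystander; origin under its centre.
- fuse_carton: Closed carton 90 x 60 x 40 mm, a bystander; origin under its centre.
- spare_block: Loose white terminal block 16 x 44 x 15 mm on the box's floor behind the tubes, a bystander; origin under its centre.
Mind the look-alikes: they are no part of the job. Leave any pink look-alike of the part that bears handle alone.

How it is judged:
On the way, in this order (a step that is already met when the one before it is completed fails the run):
1. all four fuse-tube caps are shut (value of joint each of cap_a, cap_b, cap_c, cap_d below 0.12 rad), for 0.2 s.
2. the slide is held at the mark by the gripper (x of pointer in the frame of index_mark between -0.005 and 0.005 m and contact force between the fingers and handle above 3 N), for 0.5 s.
At the end, for the whole second after the job is handed in: All four caps are shut (within 0.12 rad), and the slide is held still by the gripper's fingers (more than 3 N on the handle) with its pointer within 5 mm of the middle of the index block, that is, opposite the block (all of step 1 and all of step 2 and velocity of joint handle between -0.01 and 0.01 m/s); the arm keeps its last pose, push and grip.
It fails at once if one of the other things on the table is shifted by more than 30 mm (distance of any of meter, driver, tape, spray, dish, fuse_carton, spare_block from where it was at the start of the episode above 0.03 m).
It also fails if it takes over 45 s, if anything falls off the work surface, if the arm or the gripper's body presses on something with over 40 N, if the wrist force passes 120 N, or if a joint passes its speed limit or range.

## Working session

There is one attempt and no reset: what is moved stays moved. The work goes in short steps, each a Python script; the robot and the scene stay as the last script left them, time stands still between calls to the robot, and variables do not carry over. Pictures are saved under pics/ and viewed, at most 10 in all, crops included, and the job is handed in when it is done.

```bash
mkdir -p pics; python3 - <<'E'
from bench import *
import cv2
for c in("side","top"):
    im=read_camera(c); cv2.imwrite(f"pics/{c}0.png",im[:,:,::-1])
    p=camera_params(c);print(c,p["K"],p["camera_from_world"])
    for n in("box","tube_a_mouth","cap_a","handle","handle_grip","pointer","index_mark"):
        for f in(look_for,tip_of):
            try:
                print(n,f.__name__,[([round(float(v)) for v in d["at"]],round(d["confidence"],2)) for d in f(c,n)][:6])
            except Exception as e: print(n,f.__name__,e)
print(read_time_s(),read_tcp_rot())
E
```

```text
side [[516.92811088   0.         276.43683043]
 [  0.         516.92811088 210.70826745]
 [  0.           0.           1.        ]] [[ 0.6973712  -0.71660545  0.0122491  -0.36295912]
 [-0.41164627 -0.41447094 -0.81164105  0.27703764]
 [ 0.58670329  0.5609728  -0.58402806  1.4043932 ]
 [ 0.          0.          0.          1.        ]]
box call [([270, 184], 0.67)]
box call [([258, 196], 0.81), ([376, 322], 0.31)]
tube_a_mouth call [([270, 196], 0.68), ([260, 193], 0.58)]
tube_a_mouth call [([229, 182], 0.57), ([260, 190], 0.56)]
cap_a call [([260, 185], 0.56), ([229, 179], 0.56), ([247, 177], 0.53), ([270, 193], 0.45)]
cap_a call it knows: box, dish, driver, fuse_carton, handle_grip, index_mark, meter, pointer, spare_block, spray, tape, tube_a_mouth, tube_b_mouth, tube_c_mouth, tube_d_mouth
handle call [([276, 311], 0.7), ([354, 251], 0.53), ([282, 192], 0.42)]
handle call it knows: box, dish, driver, fuse_carton, handle_grip, index_mark, meter, pointer, spare_block, spray, tape, tube_a_mouth, tube_b_mouth, tube_c_mouth, tube_d_mouth
handle_grip call [([351, 250], 0.8), ([278, 305], 
[... 945 characters left out ...]
, spare_block, spray, tape, tube_a_mouth, tube_b_mouth, tube_c_mouth, tube_d_mouth
handle call [([382, 315], 0.74), ([376, 192], 0.47)]
handle call it knows: box, dish, driver, fuse_carton, handle_grip, index_mark, meter, pointer, spare_block, spray, tape, tube_a_mouth, tube_b_mouth, tube_c_mouth, tube_d_mouth
handle_grip call [([384, 314], 0.62), ([198, 148], 0.59), ([378, 194], 0.48)]
handle_grip call [([386, 315], 0.64), ([381, 189], 0.57)]
pointer call [([383, 313], 0.69), ([379, 196], 0.56), ([176, 200], 0.49)]
pointer call [([374, 322], 0.73), ([364, 195], 0.51)]
index_mark call []
index_mark call [([367, 212], 0.4)]
1.3 [ 1.64152082e-01  9.86435043e-01 -6.87064063e-06 -8.00158800e-06]
```

View pics/side0.png

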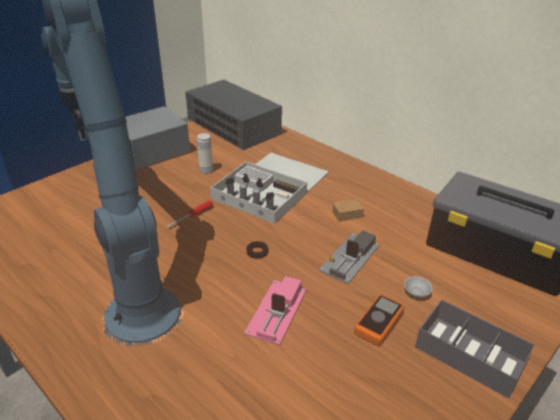

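View pics/top0.png

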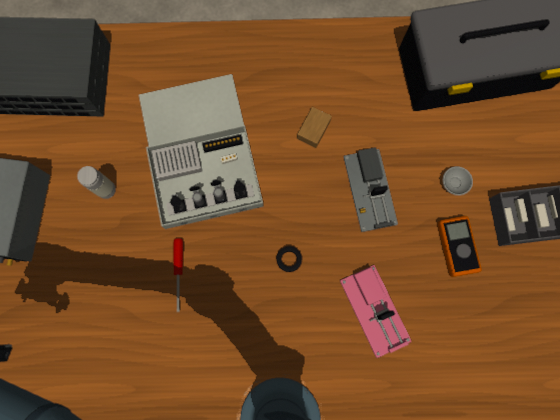

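The side view shows the box at about (260,190), the grey slide at (352,250) and a pink slide at (277,308). In the top view the box is at (205,178), the grey slide at (371,190) and the pink one at (376,312). There are two candidates for the handle. The grey one fits, and the pink one is the look-alike to leave alone. I'll confirm this in an enlarged crop.

```bash
python3 - <<'E'
import cv2,numpy as np
s=cv2.imread("pics/side0.png");t=cv2.imread("pics/top0.png")
def c(im,x,y,w,h): return cv2.resize(im[y:y+h,x:x+w],(400,300),interpolation=cv2.INTER_CUBIC)
cv2.imwrite("pics/crop.png",np.vstack([np.hstack([c(s,210,160,100,75),c(s,310,220,80,60)]),np.hstack([c(t,155,160,112,84),c(t,325,145,120,90)])]))
E
```

```text
(no output)
```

View pics/crop.png

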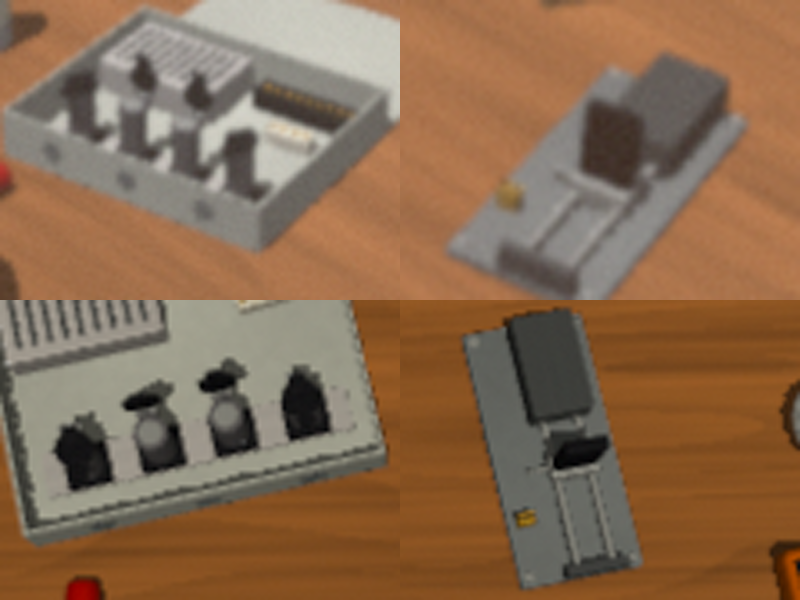

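The two middle caps stand open and the outer two are shut. The grey slide has the brass block beside its pointer, so it is the target. Next I compute positions.

```bash
cat > h.py <<'E'
import numpy as np
from bench import *
from scipy.spatial.transform import Rotation as R
def ray(cam,px,z):
    p=camera_params(cam);T=np.array(p["camera_from_world"]);A=T[:3,:3]
    o=-A.T@T[:3,3];d=A.T@np.linalg.inv(p["K"])@[px[0],px[1],1]
    return o+d*(z-o[2])/d[2]
def proj(cam,P):
    p=camera_params(cam);T=np.array(p["camera_from_world"]);q=p["K"]@(T[:3,:3]@P+T[:3,3]);return q[:2]/q[2]
def down(yaw): # tool z down, tool x along heading yaw
    c,s=np.cos(yaw),np.sin(yaw)
    return R.from_matrix(np.array([[c,s,0],[s,-c,0],[0,0,-1.]])).as_quat()
E
python3 - <<'E'
from h import *
np.set_printoptions(precision=4,suppress=True)
bl=lambda x,y:(155+.28*x,160+.28*(y-300)); br=lambda x,y:(325+.3*(x-400),145+.3*(y-300))
tl=lambda x,y:(210+.25*x,160+.25*y); tr=lambda x,y:(310+.2*(x-400),220+.2*y)
m1=ray("top",bl(152,433),.065);m2=ray("top",bl(233,415),.065)
print("mouth top",m1,m2,np.linalg.norm(m1-m2)); print("mouth side",ray("side",tl(135,103),.065),ray("side",tl(185,130),.065))
for q in((30,540),(385,462)): print("rim",ray("top",bl(*q),.0)) 
r=ray("top",bl(385,462),0)-ray("top",bl(30,540),0);print("len",np.linalg.norm(r),"boxyaw",np.arctan2(r[1],r[0])+np.pi/2)
r=m2-m1;print("boxyaw tubes",np.arctan2(r[1],r[0])+np.pi/2)
a,b=ray("top",br(465,335),.004),ray("top",br(525,585),.004);d=a-b;print("slide yaw L",np.arctan2(d[1],d[0]),np.linalg.norm(d))
a,b=ray("top",br(525,585),.004),ray("top",br(640,562),.004);d=a-b;print("slide yaw front",np.arctan2(d[1],d[0])-np.pi/2)
print("handle top t,s",ray("top",br(582,453),.08),ray("side",tr(613,108),.08))
print("grip net",ray("top",(381,189),.062),ray("side",(352,246),.062))
print("pointer",ray("top",br(540,468),.016),ray("top",(364,195),.016),ray("side",(340,253),.016))
print("index",ray("top",br(525,517),.016),ray("side",tr(510,187),.016))
E
```

```text
mouth top [0.5565 0.1988 0.065 ] [0.5686 0.1401 0.065 ] 0.05987804315032235
mouth side [0.5581 0.197  0.065 ] [0.5597 0.1358 0.065 ]
rim [0.491  0.2996 0.    ]
rim [0.5453 0.0318 0.    ]
len 0.2732261014458663 boxyaw 0.19991546991503584
boxyaw tubes 0.20364496544344357
slide yaw L 0.18030811568907865 0.2120854567342073
slide yaw front 0.17845056845821317
handle top t,s [ 0.5596 -0.2676  0.08  ] [ 0.5652 -0.2712  0.08  ]
grip net [ 0.5689 -0.2754  0.062 ] [ 0.5662 -0.2704  0.062 ]
pointer [ 0.5632 -0.2471  0.016 ] [ 0.5645 -0.2392  0.016 ] [ 0.5605 -0.234   0.016 ]
index [ 0.5234 -0.233   0.016 ] [ 0.527  -0.2297  0.016 ]
```

```bash
python3 - <<'E'
from h import *
import cv2
np.set_printoptions(precision=3,suppress=True)
y=.2;ux=np.array([np.cos(y),np.sin(y),0]);uy=np.array([-np.sin(y),np.cos(y),0]);c=np.array([.563,.170,0])
Z=lambda tip:np.array([0,0,tip+.019])
best=None
for yy in(y,y+np.pi):
    j=inverse_kinematics(c+Z(.16),down(yy))
    print(yy,j)
    if j is not None and (best is None or abs(j[6])<abs(best[1][6])): best=(yy,j)
q=down(best[0]); move_gripper(0.0)
for s in(1,-1):
    h=c+s*.028*uy+.017*ux
    move_ptp(h+.042*ux+Z(.15),q)
    movel(h+.042*ux+Z(.086),speed=.2)
    movel(h-.028*ux+Z(.086),speed=.12)
    print("swept",read_ft_force())
    z=.086
    while z>.068:
        z-=.002; movel(h-.028*ux+Z(z),speed=.05)
        f=read_ft_force()
        if f[2]>6: break
    print("pressed",z,f,read_eef_pos())
    movel(h-.028*ux+Z(.15),speed=.3)
sl=.18;sy=np.array([-np.sin(sl),np.cos(sl),0])
move_ptp(np.array([.565,-.10,.25]),q)
for n in("side","top"):
    im=read_camera(n)[:,:,::-1]; cv2.imwrite(f"pics/{n}1.png",im)
s=cv2.imread("pics/side1.png");t=cv2.imread("pics/top1.png")
k=lambda im,x,y,w,h: cv2.resize(im[y:y+h,x:x+w],(400,300),interpolation=cv2.INTER_CUBIC)
cv2.imwrite("pics/crop1.png",np.hstack([k(s,210,160,100,75),k(t,155,160,112,84)]))
print(read_time_s())
for yy in(.18+np.pi/2,.18-np.pi/2): print(inverse_kinematics(np.array([.565,-.27,.16]),down(yy)))
E
```

```text
0.2 [-0.909  0.401  0.669  1.841 -0.292  0.999 -1.489]
3.3415926535897933 [-0.633  0.35   0.323  1.829 -0.131  0.984  1.516]
swept [-1.274 -0.064  1.061]
pressed 0.06999999999999998 [-1.346 -0.209  6.725] [0.547 0.195 0.09 ]
swept [-0.824 -0.513  1.331]
pressed 0.06999999999999998 [-1.842 -0.992  6.242] [0.558 0.14  0.09 ]
12.9333
[-0.023  0.469  0.512  1.754 -0.268  0.988  0.772]
[-0.384  0.67   1.05   1.77  -0.65   1.096 -2.071]
```

View pics/crop1.png

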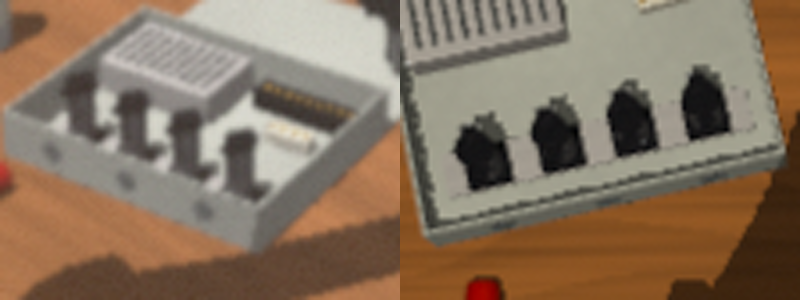

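All four caps look shut, in a row of identical closed tubes. Now the slide.

```bash
python3 - <<'E'
from h import *
import cv2
np.set_printoptions(precision=4,suppress=True)
y=.18;ux=np.array([np.cos(y),np.sin(y),0]);q=down(y+np.pi/2);g=np.array([.565,-.271,.065])
move_gripper(.05,50)
move_ptp(g+[0,0,.10],q); movel(g,speed=.12)
print("at",read_eef_pos(),read_ft_force())
move_gripper(0,50)
print(read_finger_gap(),read_grasp_force(),read_ft_force())
movel(g-.036*ux,speed=.05); pause(.3)
print(read_eef_pos(),read_finger_gap(),read_grasp_force(),read_ft_force(),read_time_s())
for n in("side","top"):
    im=read_camera(n)[:,:,::-1]; cv2.imwrite(f"pics/{n}2.png",im)
    for m in("pointer","index_mark"): print(n,m,[(np.array(d["at"]),ray(n,d["at"],.016),d["confidence"]) for d in tip_of(n,m)])
s=cv2.imread("pics/side2.png");t=cv2.imread("pics/top2.png")
k=lambda im,x,y,w,h: cv2.resize(im[y:y+h,x:x+w],(400,600),interpolation=cv2.INTER_CUBIC)
cv2.imwrite("pics/crop2.png",np.hstack([k(s,315,225,50,75),k(t,340,170,50,75)]))
E
```

```text
at [ 0.5657 -0.2715  0.0658] [-0.0682 -0.421   0.0217]
0.011638622963854251 50.66081464290619 [ 3.6504 -0.3492  1.2701]
[ 0.533  -0.2771  0.0662] 0.011172763696369409 50.46593964099884 [ 7.7445 -0.5352  0.4719] 17.6333
side pointer [(array([267.6, 306.3]), array([ 0.245 , -0.2342,  0.016 ]), 0.7), (array([333.6, 263.4]), array([ 0.5091, -0.2505,  0.016 ]), 0.48)]
side index_mark [(array([347.5, 213.1]), array([ 0.7435, -0.121 ,  0.016 ]), 0.6), (array([335.9, 261.7]), array([ 0.52  , -0.2505,  0.016 ]), 0.45)]
top pointer [(array([372.3, 321.5]), array([ 0.2335, -0.2425,  0.016 ]), 0.61)]
top index_mark []
```

View pics/crop2.png

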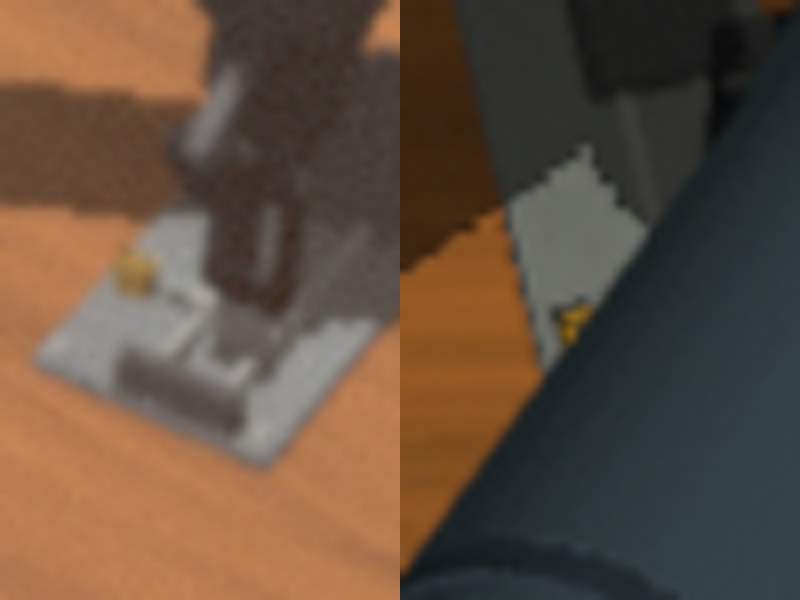

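```bash
python3 - <<'E'
from h import *
import cv2
np.set_printoptions(precision=4,suppress=True)
y=.18;ux=np.array([np.cos(y),np.sin(y),0]);uy=np.array([-np.sin(y),np.cos(y),0])
f=lambda x,y:(315+x/8,225+y/8)
b=ray("side",f(138,256),.016);p=ray("side",f(165,292),.016)
print(b,p,"dx,dy",(p-b)@ux,(p-b)@uy)
# blade/block pixels per mm
i=.525*ux*0+b
print("px/10mm ux",proj("side",b+.01*ux)-proj("side",b),"uy",proj("side",b+.01*uy)-proj("side",b),"z",proj("side",b+[0,0,.01])-proj("side",b))
# average 20 fresh side frames to cut noise, zoom 20x
a=np.mean([read_camera("side")[:,:,::-1].astype(float) for _ in range(12)],0)
c=a[250:273,320:350];c=np.clip((c-40)*1.5,0,255).astype(np.uint8)
cv2.imwrite("pics/z.png",cv2.resize(c,(780,598),interpolation=cv2.INTER_CUBIC))
E
```

```text
[ 0.529 -0.229  0.016] [ 0.5201 -0.2494  0.016 ] dx,dy -0.012384264005851523 -0.018435953535420813
px/10mm ux [ 1.5819 -1.7622] uy [-2.8704 -1.2228] z [ 0.2478 -2.4984]
```

View pics/z.png

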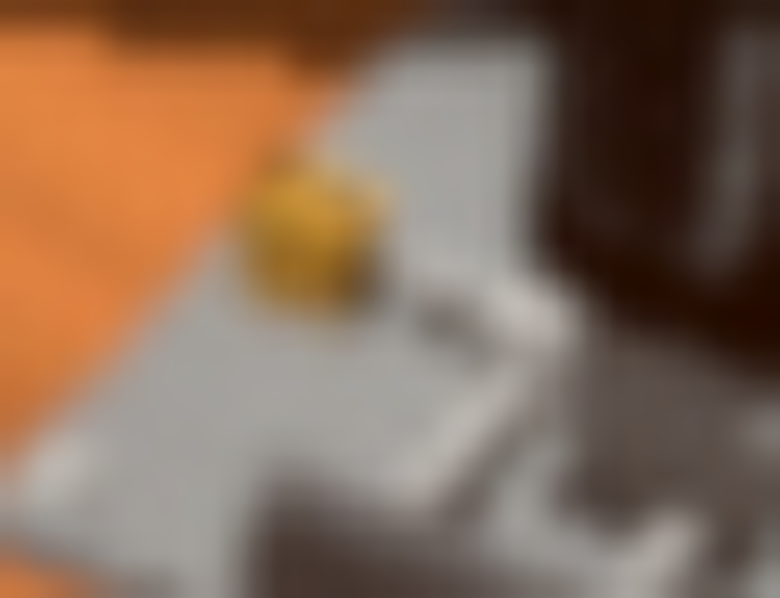

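```bash
python3 - <<'E'
import cv2,numpy as np
s=cv2.imread("pics/side0.png");t=cv2.imread("pics/top0.png")
k=lambda im,x,y,w,h: cv2.resize(im[y:y+h,x:x+w],(400,600),interpolation=cv2.INTER_CUBIC)
cv2.imwrite("pics/z0.png",cv2.convertScaleAbs(np.hstack([k(s,325,237,24,36),k(t,355,183,24,36)]),alpha=1.4,beta=-40))
E
```

```text
(no output)
```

View pics/z0.png

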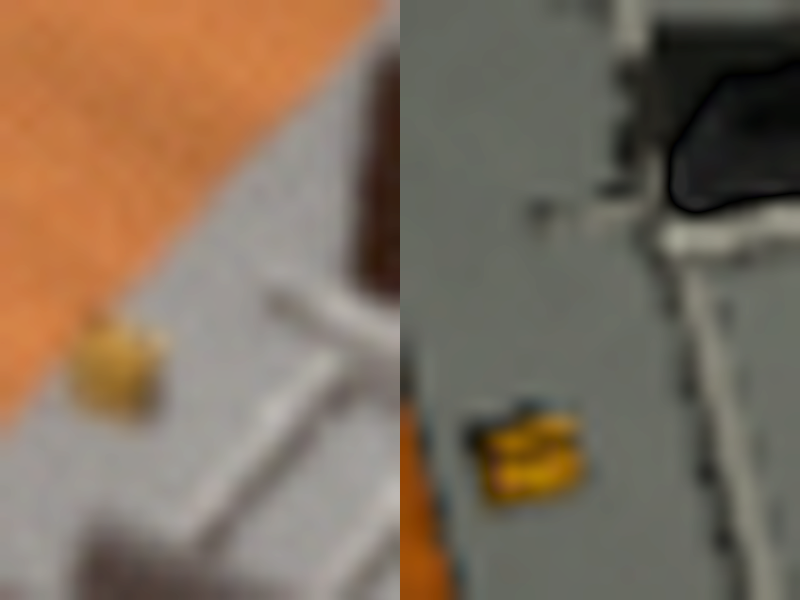

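The dark tip and the blade are clear in the top view at rest: blade line about (366.6,196), block mid-line about (363.4,209.5). I'll compute the pull this needs and correct for it.

```bash
python3 - <<'E'
from h import *
np.set_printoptions(precision=4,suppress=True)
y=.18;ux=np.array([np.cos(y),np.sin(y),0])
f=lambda x,yy:(355+(x-400)/16.667,183+yy/16.667)
m=ray("top",f(540,443),.016)
need=np.mean([(ray("top",f(*p),.016)-m)@ux for p in((605,212),(540,220))]);print([(ray("top",f(*p),.016)-m)@ux for p in((605,212),(540,220))])
g0=np.array([.5657,-.2715,.0658])
pulled=(g0-read_eef_pos())@ux;print("need",need,"pulled",pulled)
extra=min(max(need-pulled,-.004),.004)
cmd=np.array([.565,-.271,.065])-(.036+extra)*ux
movel(cmd,speed=.02);pause(.8)
print("pulled",(g0-read_eef_pos())@ux,read_ft_force()@ux,read_grasp_force(),read_finger_gap(),read_time_s())
E
```

```text
[np.float64(0.03467853487495836), np.float64(0.03547715230423386)]
need 0.035077843589596105 pulled 0.033150327433944665
pulled 0.03494703767373377 8.36285364348855 50.48574507236481 0.011330339492925659 19.5833
```

```bash
python3 - <<'E'
from bench import *
print(sign_off())
E
```

```text
the job is handed in; nothing more can be done
None
```

I shut both open caps, so all four look closed, and handed the job in at about 20 s with the gripper holding the grey slide's handle at about 35 mm of pull. I measured the mark at about 35.1 mm from the starting picture. The arm hid the pointer from the top camera after the pull, so I didn't confirm the final alignment directly, and side-view readings differed by a few mm. I was not shown the verdict.

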